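# Open the blast gate and start the dust extraction with the two-button chord

### The job

Get the dust extraction running: with the fingers, push the flange of the blast gate's slide until the slide is fully home, and only then press the two large round buttons of the start box down together with the two fingertips, hold both down for at least two seconds without a break, and let go. Press neither large button without the other, leave the two small buttons unpressed, and do not lift or shove the start box or disturb anything else lying on the bench.

Things in the scene. Friction and masses are not known exactly. Their poses are not given: they have to be found in the camera images.
- gate: extraction nozzle with blast gate, bolted to the bench: an aluminium frame 22 mm thick (its x), 110 mm wide (its y, from -85 to +25 mm) and 120 mm high, with a flared steel hood to its -x side (to x = -86 mm) and a pipe elbow into the bench on its +x side (to x = +124 mm). Origin on the bench surface in the frame's mid-plane; z up. A flat steel slide passes through the frame along y and ends on the +y side in a bent upright flange; the slide moves towards this body's -y.
- push_face (a point): point on the outer (+y) face of the slide's flange, on its centre line, 95 mm above the bench; it moves with the slide and has the same axes as gate. The flange is a steel plate 50 mm wide (gate x), 4 mm thick, from 30 to 125 mm above the bench. Push this face along the gate's -y; beyond it (+y) is free space apart from low things under 20 mm high.
- slide (a joint): travel of the blast gate's slide, m: 0 pulled out (duct shut), 0.060 fully home (duct open, flange 3 mm from the frame, hard stop). It starts somewhere from 0 to 0.025, slides with about 3 N of friction plus light damping (15 N per m/s) and stays where it is left. The other end of the slide comes out of the frame's -y side, to gate y = -150 mm at home.
- start_box: loose grey control box, 130 mm (its x) by 170 mm (its y), top face 55 mm above the bench, about 1.8 kg, standing on four rubber feet; origin under its centre, z up. On top, near its -x edge, two large round black buttons (30 mm across) side by side along y, 64 mm between centres; near its +x edge two small round black buttons (16 mm across) with a fixed steel key, 20 mm high, between them.
- start_left_top (a point): centre of the top of the large button at the box's +y side (box x = -22 mm, y = +32 mm), 79 mm above the bench when up; it moves with the button and has the box's axes. The button is 30 mm across and sticks 12 mm out of a steel collar 46 mm across whose top is 67 mm above the bench.
- start_right_top (a point): the same for the large button at the box's -y side (box x = -22 mm, y = -32 mm)
- start_left (a joint): how far the left large button is pressed, m: 0 up, 0.008 fully down. Spring: about 1.5 N to begin to move, 5 N fully down; comes back up when let go. It counts as down beyond 0.005.
- start_right (a joint): the same for the right large button
- small_left (a joint): how far the small button at the box's +y side (box x = +36 mm, y = +45 mm) is pressed, m: 0 up, 0.008 down; to be left alone. Its top is 79 mm above the bench.
- small_right (a joint): the same for the small button at the box's -y side (box x = +36 mm, y = -45 mm)
- wrench: small steel spanner lying flat, 125 mm long, 26 mm wide, 8 mm high; origin under its middle; loose, to be left alone
- bearing: steel bearing ring, 42 mm across, 14 mm high; origin under its centre; loose, to be left alone
- disc_stack: loose stack of grey, white and blue abrasive discs, 125 mm across, 15 mm high; origin under its centre; loose, to be left alone
- scour_pad: dark brown round abrasive pad, 100 mm across, 10 mm high; origin under its centre; loose, to be left alone
- tape_measure: black and red tape measure standing on edge, 75 x 38 x 62 mm high; origin under its centre; loose, to be left alone
- oil_can: plain steel can, 70 mm across, 110 mm high; origin under its centre; loose, to be left alone
- thinner: amber bottle, 66 mm across, 170 mm high; origin under its centre; loose, to be left alone
Things that resemble listed ones, but are neither listed nor needed, are in the scene too. Leave any brown look-alike of the start_box alone.

How it is judged:
By the outcome, as a careful person would: the job done as asked, in the order asked, and still so for the second after the job is handed in, with the robot touching nothing.
It also fails if it takes over 51 s, if anything falls off the work surface, if the arm or the gripper's body presses on something with over 40 N, if the wrist force passes 120 N, or if a joint passes its speed limit or range.

### The arm

A 6-joint arm with a two-finger parallel gripper is mounted at the origin on the work surface. World frame = base frame: x ahead of the robot, y to its left, z up, the work surface at z = 0. Lengths are in m, angles in rad, forces in N, time in s.
With the tool pointing down it reaches from about 0.35 to 0.975 m from the base axis. Payload 4.9 kg.
Tool frame: the origin (TCP) lies at the very end of the fingers, on their centre line; the grasp point (between the pads) lies 19 mm behind it; z points along the fingers, y is the line along which they close (so a half turn about z gives the same grasp; the last joint's range is limited). The gripper opens to 85 mm and grips with 20 to 120 N. Pads are 22 mm wide; open, the fingers measure 114 mm over their backs; the gripper's body (76 mm by 85 mm) begins 54 mm behind the grasp point. The pads swing forward as they close: fully open they stand 13 mm farther back than shut.
Start: joints at [-1.389, 0.053, 1.613, -0, 1.476, -0.119], TCP at [0.185, -0.597, 0.231] pointing down, gripper open.
Joint ranges: [-3.01, 3.01], [-1.01, 2.22], [0.06, 2.58], [-1.02, 4.17], [0.09, 2.62], [-3.14, 3.14]. Speed limits (rad/s): [2.57, 2.57, 3.14, 3.14, 3.14, 3.14].

### API

Orientations are given as a rotation vector (axis times angle).
In Python, from station import ctrl, imaging gives the robot as it stands.
- The arm moves only by the tool play_rows, never from a script. Its argument "series" is a list of rows, each a list of 3 entries, a list of its own where there are three numbers: the opening, from 0 (shut) to 1 (fully open), then the shift along the tool's x, y, z each as a share of 0.05 m, from -1 to 1, then the turn, a rotation vector about the tool's x, y, z each as a share of 8 degrees, from -1 to 1. In form: [[grip, [dx, dy, dz], [ax, ay, az]], ...]. A call has 1 to 8 rows; each row shifts and turns the commanded pose from where the row before left it, along the tool's axes as they then stand; what a row does not reach is not made up. A row lasts 1/8 s, in which the tool goes at most 62.5 mm and 10.7 degrees, less where a joint would pass 70% of its speed; a pose out of reach is approached as far as the arm can. A call with a number of a shift or a turn outside -1 to 1 is refused whole. A call with a gripper value outside its range is refused whole. The fingers move at their own pace and stop on an object; "force" is the grip in N (left out, the last holds). Time passes only in rows, so rows that do not move let the fingers close. It gives the time, the measured TCP pose, the force, the opening and the grip force at its end, in the units of the state.
- ctrl.get_obs(): the state, without advancing time (a new reading comes with each control period).
- imaging.get_image(name): name is "side" or "top"; returns a dict with "color" (420x560x3 uint8, blue, green, red), "fx", "fy", "cx", "cy" (pixels), "D" ([k1, k2, p1, p2, k3] as OpenCV has them; the pictures are not rectified), "extrinsics" (4x4, takes a point from world to camera coordinates). Camera axes: x right, y down, z forward; pixel columns grow to the right and rows downward; lengths in m; the calibration is good to about 2 mm. A picture is of the moment at which its call begins. There is no depth.
- ctrl.finish_job(): hands the job in; it is judged then, once.
The state is a dict: "t": time; "q": joint angles; "dq": joint speeds; "effort": joint torques, N m; "tool_pos": TCP position; "tool_rot": TCP orientation; "contact_force": force on the tool from outside, world axes, zero at the start; "wrist_torque": the same for the moment, N m; "opening": finger opening in m; "grip_force": force on a finger pad.
Only numpy, scipy, OpenCV 4.12 (cv2) and the standard library are available. Lean on these libraries where they do the work, as an engineer would, in place of code of your own. Each camera call takes 0.05 s, during which the arm holds its last target. There are 200 camera calls.

## Working session

There is one attempt and no reset: what is moved stays moved. The work goes in short steps, Python scripts to look and compute and a tool call to move; the robot and the scene stay as the last step left them, time stands still between calls to the robot, and variables do not carry over. Pictures are saved under pics/ and viewed, at most 10 in all, crops included, and the job is handed in when it is done.

Besides the shell and the picture viewer there is one more tool, called after "Request:" as a command line: name --argument value ..., lists and objects as JSON in quotes. play_rows: Moves the arm, as the interface text tells. Shift numbers are shares of 0.05 m and turn numbers shares of 8 degrees, none past 1 either way. Its arguments: {"type":"object","properties":{"series":{"type":"array"},"force":{"type":"number"}},"required":["series"]}

```bash
mkdir -p pics
python3 - <<'E'
from station import ctrl, imaging
import cv2,pickle
for n in("side","top"):
    d=imaging.get_image(n);cv2.imwrite(f"pics/{n}0.png",d["color"]);pickle.dump(d,open(n+"0.pkl","wb"))
    print(n,d["fx"],d["cx"],d["cy"],d["D"],d["extrinsics"])
print(ctrl.get_obs())
E
```

```text
side 475.3200933486216 269.88267908391646 204.83248103443313 [-0.02271411  0.          0.          0.          0.        ] [[-0.76245138 -0.64704238 -0.00201375  0.35354795]
 [-0.35759138  0.42396246 -0.83209629  0.30952523]
 [ 0.53925532 -0.63371287 -0.55462754  0.88835795]
 [ 0.          0.          0.          1.        ]]
top 439.7620375922007 277.002080808938 209.27329749041928 [-0.0683127  0.         0.         0.         0.       ] [[ 0.0267394  -0.99928623  0.02668411 -0.11741627]
 [-0.99654806 -0.02874583 -0.07788217  0.52454388]
 [ 0.07859363 -0.02450948 -0.9966054   1.13768983]
 [ 0.          0.          0.          1.        ]]
{'t': 0.1, 'q': array([-1.38897457e+00,  5.33219419e-02,  1.61418098e+00, -6.34225784e-06,
        1.47598148e+00, -1.19002799e-01]), 'dq': array([ 0.00061364, -0.00062139, -0.00199739,  0.00112119,  0.00117162,
        0.00084736]), 'effort': array([ 1.70651761e-03, -3.94899881e+01, -3.71364498e+01, -2.12949334e-05,
        3.84449173e-03, -8.19469932e-06]), 'tool_pos': array([ 0.18508578, -0.59636995,  0.23015216]), 'tool_rot': array([-3.10425273e+00, -4.70472013e-01,  1.03168910e-04]), 'contact_force': array([ 0.22657733,  0.78451106, -0.05218404]), 'wrist_torque': array([0.04371473, 0.04583799, 0.02463728]), 'grip_force': 0.0, 'opening': 0.08535011525788609}
```

View pics/side0.png

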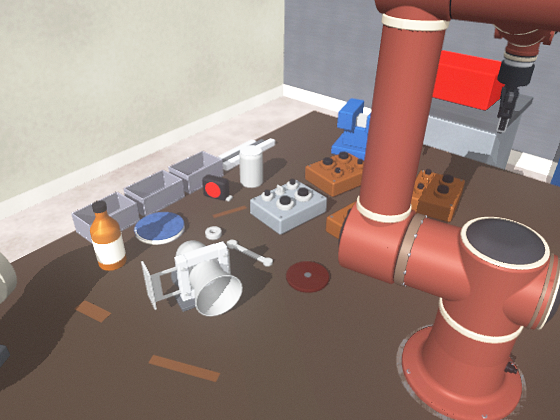

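View pics/top0.png

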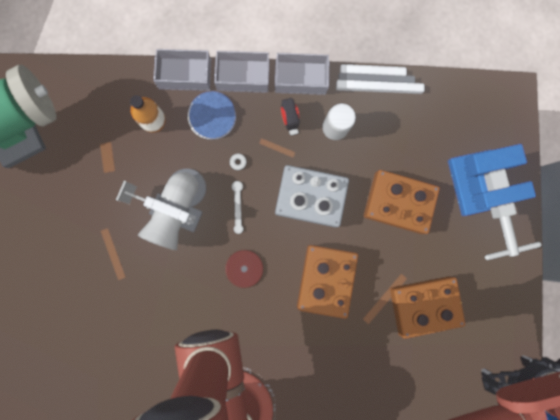

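The only grey start box is at top (312,196) and side (288,205). The four brown ones at top (402,202), (328,282) and (428,307), plus the one behind the arm, are look-alikes. The gate is at top (172,207), with its flange at (126,193). I'll enlarge both areas.

Run:
```python
import cv2,numpy as np
s=cv2.imread("pics/side0.png");t=cv2.imread("pics/top0.png")
def c(i,x,y,w,h,k): return cv2.resize(i[y:y+h,x:x+w],None,fx=k,fy=k,interpolation=cv2.INTER_CUBIC)
# scale 4 ; each 100x75 ->400x300
a=np.hstack([c(t,265,155,100,75,4),c(s,240,165,100,75,4)])
b=np.hstack([c(t,110,160,100,75,4),c(s,135,240,100,75,4)])
cv2.imwrite("pics/crop.png",np.vstack([a,b]))
```

```text
(no output)
```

View pics/crop.png

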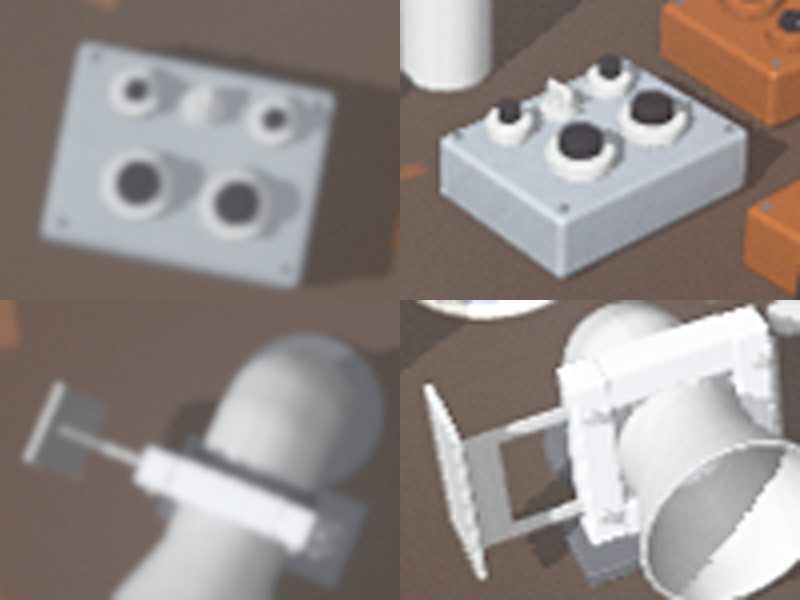

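```bash
cat > h.py <<'E'
import cv2,numpy as np,pickle
C={n:pickle.load(open(n+"0.pkl","rb")) for n in("side","top")}
def K(d): return np.array([[d["fx"],0,d["cx"]],[0,d["fy"],d["cy"]],[0,0,1.]])
def ray(n,p):
    d=C[n];E=np.array(d["extrinsics"]);u=cv2.undistortPoints(np.array([[p]],float),K(d),np.array(d["D"]))[0,0]
    return -E[:3,:3].T@E[:3,3], E[:3,:3].T@np.r_[u,1]
def tri(pt,ps):
    (a,u),(b,v)=ray("top",pt),ray("side",ps)
    s=np.linalg.lstsq(np.c_[u,-v],b-a,rcond=None)[0]
    P,Q=a+s[0]*u,b+s[1]*v
    return (P+Q)/2,np.linalg.norm(P-Q)
def at(n,p,z):
    a,u=ray(n,p);return a+u*(z-a[2])/u[2]
def proj(n,X):
    d=C[n];E=np.array(d["extrinsics"])
    return cv2.projectPoints(np.array(X,float).reshape(-1,3),cv2.Rodrigues(E[:3,:3])[0],E[:3,3],K(d),np.array(d["D"]))[0][:,0]
cr=lambda x0,y0,u,v:(x0+(u+.5)/4-.5,y0+(v+.5)/4-.5)
E
python3 - <<'E'
from h import *
np.set_printoptions(precision=4,suppress=True)
for nm,t,s in [("L",(138,183),(180,140)),("R",(237,204),(253,108)),("sl",(135,90),(110,108)),("sr",(274,119),(210,65))]:
    pt,ps=cr(265,155,*t),cr(240,165,*s);print(nm,*tri(pt,ps),at("top",pt,.079),at("side",ps,.079))
for nm,t in [("boxNW",(83,43)),("NE",(333,95)),("SE",(297,288)),("SW",(42,237))]: print(nm,at("top",cr(265,155,*t),.055))
for nm,t,z in [("fl far",(60,84),.125),("fl near",(27,163),.125),("fr1",(150,147),.12),("fr2",(137,182),.12),("fr3",(316,216),.12),("fr4",(303,252),.12)]:
    print(nm,at("top",cr(110,160,*t),z))
print(tri(cr(110,160,60,84),cr(135,240,29,86)))
for n,p in[("thinner",(152,122)),("disc",(212,116)),("bear",(238,162)),("tape",(290,116)),("can",(338,122)),("wr1",(237,186)),("wr2",(238,230)),("pad",(244,268))]: print(n,at("top",p,.01))
E
```

```text
L [ 0.5472 -0.1573  0.0731] 0.0012729779018602226 [ 0.5472 -0.1564  0.079 ] [ 0.5411 -0.1505  0.079 ]
R [ 0.5356 -0.2206  0.0721] 0.001792262562896822 [ 0.5357 -0.2192  0.079 ] [ 0.5285 -0.2122  0.079 ]
sl [ 0.6056 -0.1542  0.0757] 0.0024623221864054686 [ 0.6061 -0.1532  0.079 ] [ 0.6011 -0.1509  0.079 ]
sr [ 0.5901 -0.243   0.0745] 0.002123512009988915 [ 0.5904 -0.2417  0.079 ] [ 0.5847 -0.2376  0.079 ]
boxNW [ 0.6394 -0.1206  0.055 ]
NE [ 0.6106 -0.2836  0.055 ]
SE [ 0.4849 -0.262   0.055 ]
SW [ 0.5131 -0.0975  0.055 ]
fl far [0.5782 0.2693 0.125 ]
fl near [0.5298 0.2866 0.125 ]
fr1 [0.5421 0.2141 0.12  ]
fr2 [0.5206 0.2209 0.12  ]
fr3 [0.5033 0.1119 0.12  ]
fr4 [0.4814 0.1188 0.12  ]
(array([0.5773, 0.2685, 0.124 ]), np.float64(0.0027501649998216116))
thinner [0.7558 0.2418 0.01  ]
disc [0.777  0.0799 0.01  ]
bear [0.6528 0.005  0.01  ]
tape [ 0.784  -0.1316  0.01  ]
can [ 0.7721 -0.2631  0.01  ]
wr1 [0.5878 0.0054 0.01  ]
wr2 [ 0.4705 -0.0012  0.01  ]
pad [ 0.3708 -0.0203  0.01  ]
```

Request:
play_rows --series '[[0,[0,0,-0.2],[0,0,0.94]],[0,[0,0,-0.2],[0,0,0.94]],[0,[0,0,0],[0,0,0.94]],[0,[0,0,0],[0,0,0.94]],[0,[0,0,0],[0,0,0.94]],[0,[0,0,0],[0,0,0]]]'

```text
t: 0.85
tool_pos: [0.1851, -0.5966, 0.2506]
tool_rot: [-3.092, 0.553, 0.001]
contact_force: [0.3, -0.5, -0.1]
opening: -0.0002
grip_force: 0.0
```

```bash
cat > go.py <<'E'
import sys,numpy as np
from scipy.spatial.transform import Rotation as R
from station import ctrl
o=ctrl.get_obs();M=R.from_rotvec(o["tool_rot"]).as_matrix();np.set_printoptions(precision=4,suppress=True)
print("t",o["t"],"pos",o["tool_pos"],"x ang",np.degrees(np.arctan2(M[1,0],M[0,0])),"z",M[:,2],"op",o["opening"],"F",o["contact_force"],"q",o["q"])
if len(sys.argv)>3: print("tool-axes shift /0.05:",M.T@(np.array(sys.argv[1:4],float)-o["tool_pos"])/.05)
E
python3 go.py .572 .325 .22
```

```text
t 0.85 pos [ 0.1851 -0.5966  0.2506] x ang -20.278637901279804 z [-0.0002  0.0011 -1.    ] op -0.00018640667562460158 F [ 0.2966 -0.5357 -0.111 ] q [-1.389   0.042   1.5918 -0.      1.5089  0.5357]
tool-axes shift /0.05: [  0.8699 -19.9711   0.6312]
```

Request:
play_rows --series '[[0,[0,-0.9,0],[0,0,0]],[0,[0.1,-1,0],[0,0,0]],[0,[0.1,-1,0],[0,0,0]],[0,[0.1,-1,0],[0,0,0]],[0,[0.1,-1,0],[0,0,0]],[0,[0.1,-1,0],[0,0,0]],[0,[0.1,-1,0],[0,0,0]],[0,[0.1,-1,0],[0,0,0]]]'

```text
t: 1.85
tool_pos: [0.3558, -0.2372, 0.2512]
tool_rot: [3.093, -0.552, 0.001]
contact_force: [0.9, 0.3, 0.4]
opening: -0.0002
grip_force: 0.0
```

Request:
play_rows --series '[[0,[0.1,-1,0],[0,0,0]],[0,[0,-1,0],[0,0,0]],[0,[0,-1,0],[0,0,0]],[0,[0,-1,0],[0,0,0]],[0,[0,-1,0],[0,0,0]],[0,[0,-1,0],[0,0,0]],[0,[0,-1,0],[0,0,0]],[0,[0,-1,0],[0,0,0]]]'

```text
t: 2.85
tool_pos: [0.4996, 0.1362, 0.2512]
tool_rot: [3.093, -0.551, 0.0]
contact_force: [-0.1, -1.0, 1.4]
opening: 0.0003
grip_force: 0.0
```

Request:
play_rows --series '[[0,[0,-1,0],[0,0,0]],[0,[0,-1,0],[0,0,0]],[0,[0,-1,0],[0,0,0]],[0,[0,-1,0],[0,0,0]],[0,[0,0,0],[0,0,0]]]'

```text
t: 3.48
tool_pos: [0.5689, 0.3245, 0.2499]
tool_rot: [3.093, -0.547, -0.003]
contact_force: [-0.5, -1.1, -0.6]
opening: 0.0002
grip_force: 0.0
```

```bash
python3 go.py .572 .325 .085
python3 - <<'E'
from station import imaging
import cv2,numpy as np
a=imaging.get_image("top")["color"];b=imaging.get_image("side")["color"]
c=lambda i,x,y:cv2.resize(i[y:y+150,x:x+100],None,fx=4,fy=4,interpolation=cv2.INTER_CUBIC)
cv2.imwrite("pics/g1.png",np.hstack([c(a,80,130),c(b,120,190)]))
E
```

```text
t 3.475 pos [0.5689 0.3245 0.2499] x ang -20.050620827134118 z [-0.0018 -0.0004 -1.    ] op 0.00016565526825935008 F [-0.4585 -1.0637 -0.5655] q [0.4047 0.1133 1.5179 0.0004 1.5123 2.3254]
tool-axes shift /0.05: [ 0.06  -0.034  3.297]
```

View pics/g1.png

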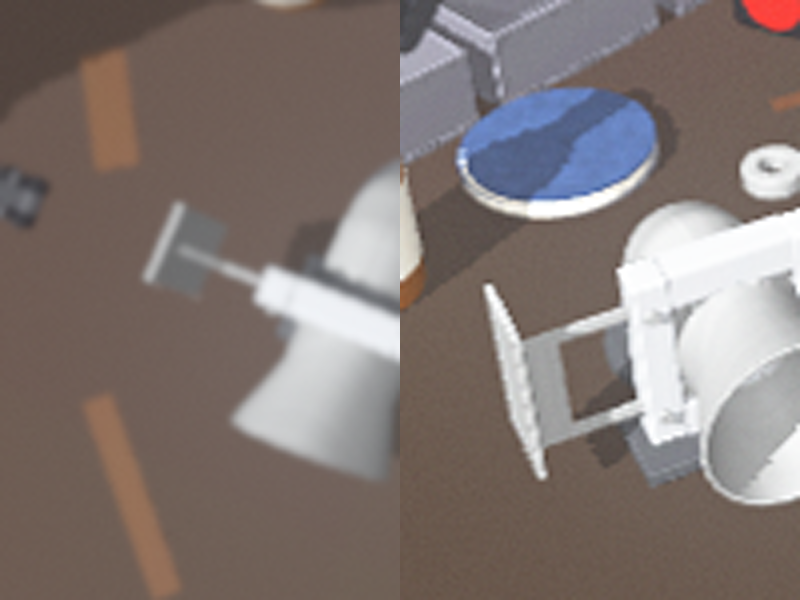

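The fingers (top crop (20,195)) are clear of the flange on its outer side. I'll go down and then push.

Request:
play_rows --series '[[0,[0.05,0,0.8],[0,0,0]],[0,[0,0,0.9],[0,0,0]],[0,[0,0,0.9],[0,0,0]],[0,[0,0,0.7],[0,0,0]],[0,[0,0,0],[0,0,0]]]'

```text
t: 4.2
tool_pos: [0.5686, 0.3187, 0.0827]
tool_rot: [3.088, -0.556, -0.01]
contact_force: [-0.6, -0.5, 0.4]
opening: 0.0003
grip_force: 0.0
```

Request:
play_rows --series '[[0,[0,0.2,0],[0,0,0]],[0,[0,0.2,0],[0,0,0]],[0,[0,0.2,0],[0,0,0]],[0,[0,0.2,0],[0,0,0]],[0,[0,0,0],[0,0,0]]]'

```text
t: 4.82
tool_pos: [0.5577, 0.283, 0.0872]
tool_rot: [-3.092, 0.556, -0.002]
contact_force: [1.6, 0.0, 3.2]
opening: 0.0001
grip_force: 1.5
```

```bash
python3 go.py .5338 .224 .085
```

```text
t 4.825 pos [0.5577 0.283  0.0872] x ang -20.391927804581947 z [ 0.0013  0.     -1.    ] op 9.520123701310517e-05 F [1.6171 0.0113 3.1826] q [ 0.3509  0.1794  1.7264 -0.0005  1.2346  2.2778]
tool-axes shift /0.05: [-0.036   1.2728  0.0433]
```

Request:
play_rows --series '[[0,[0,0.2,0],[0,0,0]],[0,[0,0.2,0],[0,0,0]],[0,[0,0.2,0],[0,0,0]],[0,[0,0.2,0],[0,0,0]],[0,[0,0,0],[0,0,0]]]'

```text
t: 5.45
tool_pos: [0.5433, 0.2447, 0.087]
tool_rot: [3.091, -0.556, 0.0]
contact_force: [0.2, -0.1, 5.8]
opening: -0.0001
grip_force: 2.9
```

Request:
play_rows --series '[[0,[0,0.05,0],[0,0,0]],[0,[0,0.05,0],[0,0,0]],[0,[0,0.05,0],[0,0,0]],[0,[0,0,0],[0,0,0]]]'

```text
t: 5.95
tool_pos: [0.541, 0.2384, 0.087]
tool_rot: [3.092, -0.556, 0.001]
contact_force: [1.5, 2.2, 5.7]
opening: 0.0001
grip_force: 3.6
```

```bash
python3 go.py .5338 .224 .085
```

```text
t 5.95 pos [0.541  0.2384 0.087 ] x ang -20.37690901598177 z [ 0.0005 -0.0004 -1.    ] op 7.583501111676205e-05 F [1.4656 2.2358 5.6905] q [ 0.2895  0.1043  1.8101 -0.0005  1.2268  2.2162]
tool-axes shift /0.05: [-0.0339  0.3205  0.0402]
```

Request:
play_rows --series '[[0,[0,0.05,0],[0,0,0]],[0,[0,0,0],[0,0,0]]]'

```text
t: 6.2
tool_pos: [0.5406, 0.2374, 0.0872]
tool_rot: [-3.089, 0.555, -0.003]
contact_force: [3.3, 6.7, 3.5]
opening: -0.0002
grip_force: 6.7
```

Request:
play_rows --series '[[0,[0,0.05,0],[0,0,0]],[0,[0,0,0],[0,0,0]]]'

```text
t: 6.45
tool_pos: [0.5406, 0.2374, 0.0873]
tool_rot: [-3.083, 0.554, -0.006]
contact_force: [6.7, 15.9, -0.8]
opening: -0.0001
grip_force: 10.5
```

```bash
python3 go.py .5338 .224 .085
python3 - <<'E'
from station import imaging
import cv2,numpy as np
a=imaging.get_image("top")["color"];b=imaging.get_image("side")["color"]
c=lambda i,x,y:cv2.resize(i[y:y+150,x:x+100],None,fx=4,fy=4,interpolation=cv2.INTER_CUBIC)
cv2.imwrite("pics/g2.png",np.hstack([c(a,100,130),c(b,130,190)]))
E
```

```text
t 6.45 pos [0.5406 0.2374 0.0873] x ang -20.386506987288563 z [ 0.0055  0.0079 -1.    ] op -0.00013519657682307192 F [ 6.7105 15.8579 -0.759 ] q [0.2849 0.0974 1.817  0.0064 1.2198 2.2093]
tool-axes shift /0.05: [-0.0351  0.2995  0.0439]
```

View pics/g2.png

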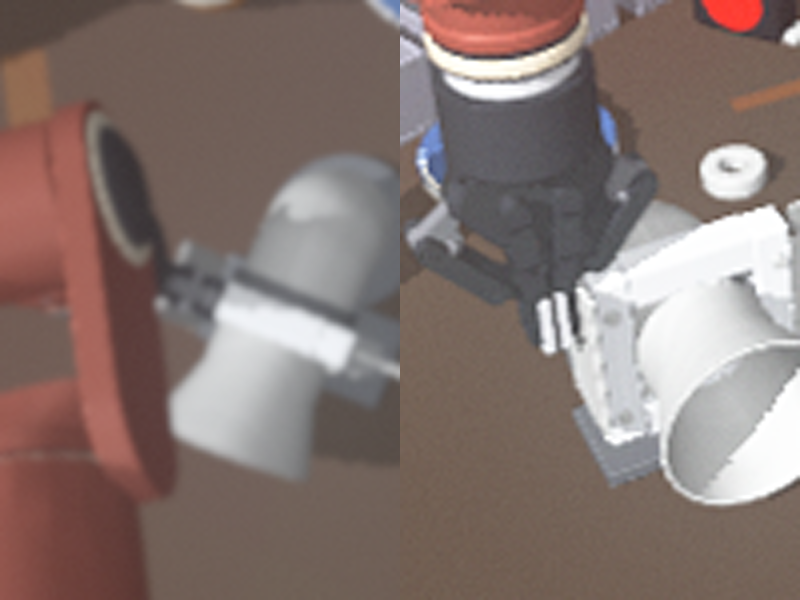

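Request:
play_rows --series '[[0,[0,-0.3,0],[0,0,0]],[0,[0,-0.5,0],[0,0,0]],[0,[0,-0.6,-0.2],[0,0,0]],[0,[0,0,-0.8],[0,0,0]],[0,[0,0,-0.9],[0,0,0]],[0,[0,0,-0.9],[0,0,0]],[0,[0,0,0],[0,0,0]]]'

```text
t: 7.42
tool_pos: [0.565, 0.3, 0.2305]
tool_rot: [-3.09, 0.555, -0.008]
contact_force: [0.5, -0.4, -0.1]
opening: -0.0001
grip_force: 0.0
```

```bash
python3 go.py .541 -.1875 .2
python3 - <<'E'
from station import imaging
import cv2,numpy as np
a=imaging.get_image("top")["color"];b=imaging.get_image("side")["color"]
c=lambda i,x,y:cv2.resize(i[y:y+75,x:x+100],None,fx=4,fy=4,interpolation=cv2.INTER_CUBIC)
cv2.imwrite("pics/g3.png",np.hstack([c(a,110,160),c(b,135,240)]))
E
```

```text
t 7.425 pos [0.565  0.3    0.2305] x ang -20.381355663918708 z [ 0.0056  0.0008 -1.    ] op -8.469788179507411e-05 F [ 0.4887 -0.4379 -0.0702] q [ 0.3724  0.0839  1.5815 -0.0013  1.4707  2.299 ]
tool-axes shift /0.05: [2.9421 9.3076 0.6002]
```

View pics/g3.png

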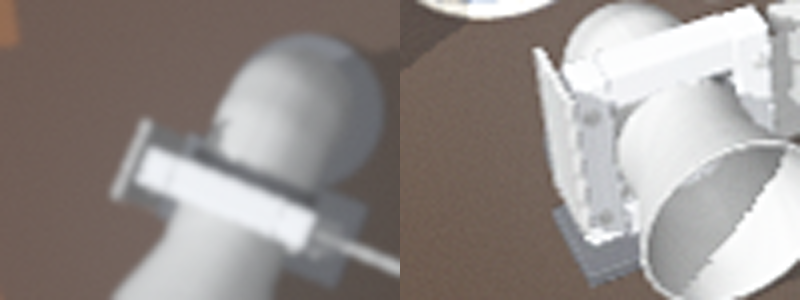

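The side view shows the flange tight against the frame, and the gap at top crop (130,160)–(143,165) is about 7 mm at the outer face. The slide was hard against its stop at 17 N, so it is home. On to the start box.

Request:
play_rows --series '[[0.6,[0,0,0],[0,0,-0.64]],[0.6,[0,0,0],[0,0,-0.64]],[0.6,[0.12,0.9,0],[0,0,0]],[0.6,[0.12,1,0],[0,0,0]],[0.6,[0.12,1,0],[0,0,0]],[0.6,[0.12,1,0],[0,0,0]],[0.6,[0.12,1,0],[0,0,0]],[0.6,[0.12,1,0],[0,0,0]]]'

```text
t: 8.52
tool_pos: [0.545, 0.0016, 0.223]
tool_rot: [3.129, -0.277, -0.009]
contact_force: [0.6, -0.3, -0.1]
opening: 0.0512
grip_force: 0.0
```

Request:
play_rows --series '[[0.6,[0.12,1,0],[0,0,0]],[0.6,[0.12,1,0],[0,0,0]],[0.6,[0.12,1,0],[0,0,0]],[0.6,[0.12,0.7,0.5],[0,0,0]],[0.6,[0,0,0.5],[0,0,0]],[0.6,[0,0,0],[0,0,0]]]'

```text
t: 9.28
tool_pos: [0.5348, -0.1823, 0.1708]
tool_rot: [-3.126, 0.279, 0.016]
contact_force: [0.3, 0.5, -0.6]
opening: 0.0511
grip_force: 0.0
```

```bash
python3 go.py .541 -.1875 .11
```

```text
t 9.275 pos [ 0.5348 -0.1823  0.1708] x ang -10.186389834964112 z [-0.0097  0.0043 -0.9999] op 0.051103050889361415 F [ 0.2972  0.457  -0.5659] q [-0.46   -0.0376  1.8065 -0.0004  1.3834  1.2887]
tool-axes shift /0.05: [0.1529 0.0843 1.214 ]
```

Request:
play_rows --series '[[0.6,[0.14,0.08,0.5],[0,0,0]],[0.6,[0,0,0.5],[0,0,0]],[0.6,[0,0,0.1],[0,0,0]],[0.6,[0,0,0],[0,0,0]],[0.6,[0,0,0],[0,0,0]]]'

```text
t: 9.9
tool_pos: [0.5451, -0.1884, 0.1229]
tool_rot: [3.129, -0.277, 0.003]
contact_force: [0.5, -0.1, 0.5]
opening: 0.0514
grip_force: 0.0
```

```bash
python3 go.py .541 -.1875 .085
python3 - <<'E'
from station import imaging
import cv2,numpy as np
a=imaging.get_image("top")["color"];b=imaging.get_image("side")["color"]
c=lambda i,x,y:cv2.resize(i[y:y+100,x:x+100],None,fx=4,fy=4,interpolation=cv2.INTER_CUBIC)
cv2.imwrite("pics/b1.png",np.hstack([c(a,265,135),c(b,240,140)]))
E
```

```text
t 9.9 pos [ 0.5451 -0.1884  0.1229] x ang -10.105640433930207 z [ 0.002  -0.0011 -1.    ] op 0.05136489153036989 F [ 0.5471 -0.0976  0.5093] q [-0.4618  0.0288  1.8245 -0.0001  1.2861  1.2854]
tool-axes shift /0.05: [-0.0857 -0.0045  0.7569]
```

View pics/b1.png

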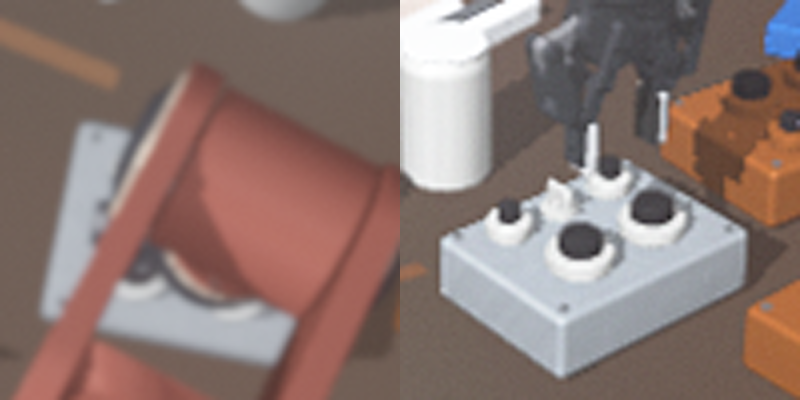

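Run:
```python
from h import *
T=np.array([.5451,-.1884,.1229]);y=np.array([.177,.984,0])
for dz in(0,.004,.008):
  for h in (.029,.033): print(dz,h,proj("side",[T+h*y+[0,0,dz],T-h*y+[0,0,dz]]).round(1).tolist())
m=np.array([.541,-.1875,.079]);print(proj("side",[m+.032*y,m-.032*y]).round(1), "seen L (284.6,199.6) R(302.9,191.6)")
```

```text
0 0.029 [[284.4, 182.5], [301.1, 175.2]]
0 0.033 [[283.2, 183.0], [302.2, 174.7]]
0.004 0.029 [[284.4, 181.1], [301.1, 173.9]]
0.004 0.033 [[283.2, 181.7], [302.2, 173.4]]
0.008 0.029 [[284.4, 179.8], [301.2, 172.6]]
0.008 0.033 [[283.3, 180.3], [302.3, 172.1]]
[[284.3 198. ]
 [302.4 189.7]] seen L (284.6,199.6) R(302.9,191.6)
```

Request:
play_rows --series '[[0.6,[-0.08,0,0.2],[0,0,0]],[0.6,[0,0,0.2],[0,0,0]],[0.6,[0,0,0.1],[0,0,0]],[0.6,[0,0,0],[0,0,0]]]'

```text
t: 10.5
tool_pos: [0.5398, -0.1873, 0.0953]
tool_rot: [-3.129, 0.277, 0.003]
contact_force: [-1.1, 0.8, -0.2]
opening: 0.0512
grip_force: 0.0
```

```bash
python3 go.py .541 -.1875 .079
python3 - <<'E'
from station import imaging
import cv2
b=imaging.get_image("side")["color"]
cv2.imwrite("pics/b2.png",cv2.resize(b[150:225,245:345],None,fx=8,fy=8,interpolation=cv2.INTER_CUBIC))
E
```

```text
t 10.5 pos [ 0.5398 -0.1873  0.0953] x ang -10.124793635770057 z [-0.0016  0.0008 -1.    ] op 0.05118741484129929 F [-1.0609  0.8409 -0.1586] q [-0.4641  0.0505  1.8519 -0.      1.2409  1.2834]
tool-axes shift /0.05: [0.0243 0.0004 0.3259]
```

View pics/b2.png

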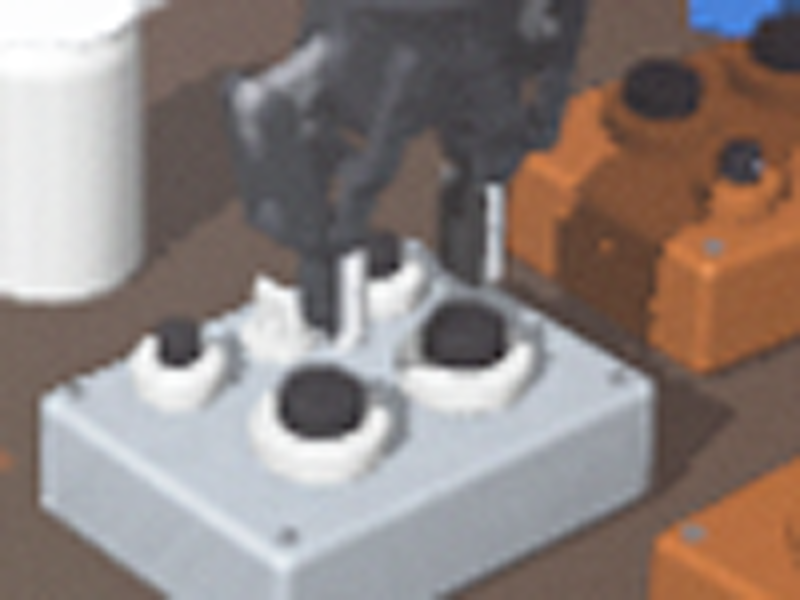

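The fingertips are at crop (335,340) and (474,275), straight above the buttons at (322,400) and (465,335). I'll nudge by 2 mm, widen slightly and press slowly.

Request:
play_rows --series '[[0.64,[0.04,0,0],[0,0,0]],[0.64,[0,0,0.1],[0,0,0]],[0.64,[0,0,0.1],[0,0,0]],[0.64,[0,0,0],[0,0,0]],[0.64,[0,0,0],[0,0,0]]]'

```text
t: 11.18
tool_pos: [0.5423, -0.1879, 0.0862]
tool_rot: [-3.129, 0.277, 0.0]
contact_force: [-0.3, -1.0, 0.2]
opening: 0.055
grip_force: 0.0
```

Request:
play_rows --series '[[0.64,[0,0,0.08],[0,0,0]],[0.64,[0,0,0],[0,0,0]]]'

```text
t: 11.42
tool_pos: [0.542, -0.1878, 0.0819]
tool_rot: [-3.129, 0.277, 0.001]
contact_force: [0.2, -0.7, -0.1]
opening: 0.0547
grip_force: 0.0
```

```bash
python3 go.py .541 -.1875 .071
```

```text
t 11.425 pos [ 0.542  -0.1878  0.0819] x ang -10.127832872537512 z [-0.0007  0.0004 -1.    ] op 0.05471728796175328 F [ 0.2115 -0.7156 -0.0706] q [-0.4632  0.0717  1.8545  0.      1.2162  1.2844]
tool-axes shift /0.05: [-0.0214 -0.0015  0.2173]
```

Request:
play_rows --series '[[0.64,[0,0,0.08],[0,0,0]],[0.64,[0,0,0],[0,0,0]]]'

```text
t: 11.68
tool_pos: [0.5421, -0.1877, 0.0778]
tool_rot: [-3.129, 0.277, 0.001]
contact_force: [0.9, 0.0, 0.3]
opening: 0.0542
grip_force: 0.0
```

Request:
play_rows --series '[[0.64,[0,0,0.06],[0,0,0]],[0.64,[0,0,0],[0,0,0]]]'

```text
t: 11.92
tool_pos: [0.5424, -0.1879, 0.0753]
tool_rot: [3.129, -0.277, 0.0]
contact_force: [0.1, -0.4, 0.2]
opening: 0.0544
grip_force: 0.0
```

Run:
```python
from station import imaging
import cv2
b=imaging.get_image("side")["color"]
cv2.imwrite("pics/b3.png",cv2.resize(b[150:225,245:345],None,fx=8,fy=8,interpolation=cv2.INTER_CUBIC))
```

```text
(no output)
```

View pics/b3.png

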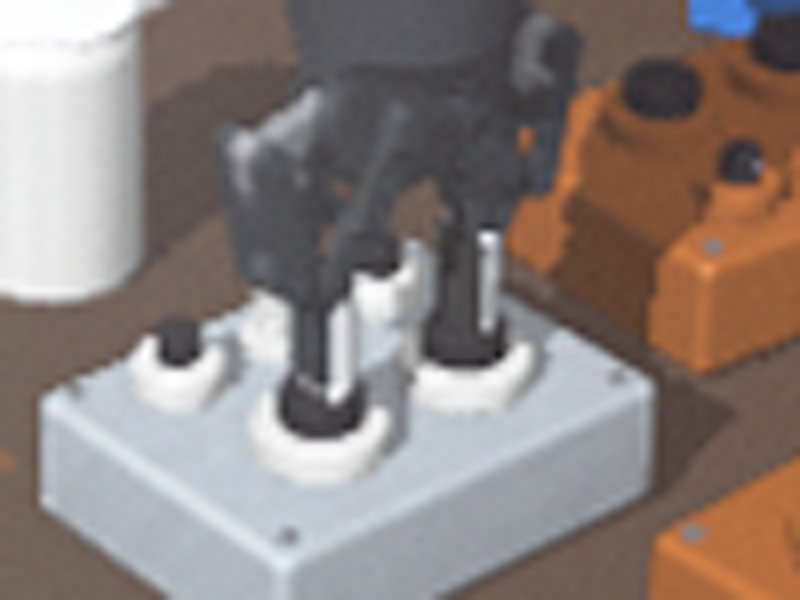

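The two fingertips, at crop (325,395) and (470,330), sit centred on the two large buttons. Pressing now.

Request:
play_rows --series '[[0.64,[0,0,0.06],[0,0,0]],[0.64,[0,0,0],[0,0,0]]]'

```text
t: 12.22
tool_pos: [0.5425, -0.188, 0.0728]
tool_rot: [3.129, -0.277, 0.0]
contact_force: [-1.7, 1.3, 4.3]
opening: 0.0546
grip_force: 2.3
```

Request:
play_rows --series '[[0.64,[0,0,0.06],[0,0,0]],[0.64,[0,0,0],[0,0,0]]]'

```text
t: 12.48
tool_pos: [0.5426, -0.188, 0.0702]
tool_rot: [3.129, -0.277, 0.0]
contact_force: [-3.0, 2.1, 7.4]
opening: 0.0546
grip_force: 3.5
```

Request:
play_rows --series '[[0.64,[0,0,0.06],[0,0,0]],[0.64,[0,0,0],[0,0,0]]]'

```text
t: 12.72
tool_pos: [0.5427, -0.188, 0.0676]
tool_rot: [3.129, -0.277, 0.0]
contact_force: [-3.6, 2.0, 10.2]
opening: 0.0546
grip_force: 4.6
```

Request:
play_rows --series '[[0.64,[0,0,0.03],[0,0,0]],[0.64,[0,0,0],[0,0,0]]]'

```text
t: 12.98
tool_pos: [0.5427, -0.188, 0.067]
tool_rot: [3.129, -0.277, -0.0]
contact_force: [-4.8, 2.2, 12.3]
opening: 0.0544
grip_force: 6.5
```

Request:
play_rows --series '[[0.64,[0,0,0],[0,0,0]],[0.64,[0,0,0],[0,0,0]],[0.64,[0,0,0],[0,0,0]],[0.64,[0,0,0],[0,0,0]],[0.64,[0,0,0],[0,0,0]],[0.64,[0,0,0],[0,0,0]],[0.64,[0,0,0],[0,0,0]],[0.64,[0,0,0],[0,0,0]]]'

```text
t: 13.98
tool_pos: [0.5427, -0.188, 0.067]
tool_rot: [3.129, -0.277, -0.0]
contact_force: [-5.3, 2.6, 12.7]
opening: 0.0546
grip_force: 6.5
```

Request:
play_rows --series '[[0.64,[0,0,0],[0,0,0]],[0.64,[0,0,0],[0,0,0]],[0.64,[0,0,0],[0,0,0]],[0.64,[0,0,0],[0,0,0]],[0.64,[0,0,0],[0,0,0]],[0.64,[0,0,0],[0,0,0]],[0.64,[0,0,0],[0,0,0]],[0.64,[0,0,0],[0,0,0]]]'

```text
t: 14.98
tool_pos: [0.5427, -0.188, 0.067]
tool_rot: [3.129, -0.277, -0.0]
contact_force: [-5.9, 1.9, 12.9]
opening: 0.0545
grip_force: 6.5
```

Request:
play_rows --series '[[0.64,[0,0,0],[0,0,0]],[0.64,[0,0,0],[0,0,0]],[0.64,[0,0,0],[0,0,0]],[0.64,[0,0,0],[0,0,0]],[0.64,[0,0,0],[0,0,0]],[0.64,[0,0,0],[0,0,0]],[0.64,[0,0,0],[0,0,0]],[0.64,[0,0,0],[0,0,0]]]'

```text
t: 15.98
tool_pos: [0.5427, -0.188, 0.067]
tool_rot: [3.129, -0.277, -0.0]
contact_force: [-6.3, 3.5, 13.2]
opening: 0.0547
grip_force: 6.5
```

Request:
play_rows --series '[[0.64,[0,0,-0.3],[0,0,0]],[0.64,[0,0,-0.6],[0,0,0]],[0.64,[0,0,-0.9],[0,0,0]],[0.64,[0,0,-0.9],[0,0,0]],[0.64,[0,0,0],[0,0,0]],[0.64,[0,0,0],[0,0,0]]]'

```text
t: 16.73
tool_pos: [0.5419, -0.1877, 0.1989]
tool_rot: [-3.129, 0.277, 0.002]
contact_force: [-0.2, -0.4, -0.5]
opening: 0.0547
grip_force: 0.0
```

Run:
```python
from station import imaging
import cv2,numpy as np
b=imaging.get_image("side")["color"];p=cv2.imread("pics/side0.png")
f=lambda i:cv2.resize(i[140:320,90:350],(400,277),interpolation=cv2.INTER_CUBIC)
cv2.imwrite("pics/end.png",np.hstack([f(p),f(b)]))
```

```text
(no output)
```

View pics/end.png

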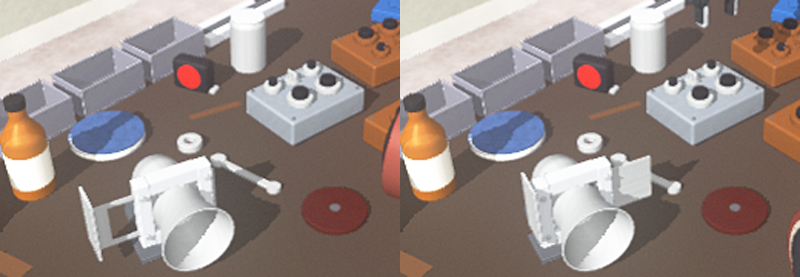

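The before and after views match apart from the slide, which is now home. The box at (705,100) has not moved, the buttons are up, and nothing else was disturbed.

```bash
python3 -c "
from station import ctrl
print(ctrl.finish_job())"
```

```text
the job is handed in; nothing more can be done
None
```

I pushed the slide home to its hard stop, then held both large buttons fully down together for about 3 s and let go. The final picture shows nothing else moved, and I handed the job in at about 17 s; no verdict came back.

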